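Scrap the worn bearing and dry-build the hub stack on its spindle

TASK

First put the worn, rust-brown bearing in the yellow scrap tray. Then dry-build the hub on the upright spindle of the grey assembly stand, from the bottom up: blue sleeve, good steel bearing with the black seal, brass collar, and last the red cap, open end down. Lower each part gently down the spindle rather than dropping it, seat it flat on the one below, let go, and leave the tin, the brake caliper and the pump gear where they are.

Things in the scene. Friction and masses are not known exactly. Their poses are not given: they have to be found in the camera images.
- stand_seat (a point): Spindle axis at the top of the grey assembly stand's base plate, 12 mm above the bench, z up. Stand fixed on the bench, its place differs: plate 90 x 90 x 12 mm; bright steel spindle, 14 mm diameter, rises 54 mm from it, its top 7 mm a cone down to 5 mm diameter. Seated, the undersides of sleeve, bearing, collar and cap are 0, 20, 34 and 44 mm above this point.
- scrap_tray: Yellow open scrap tray, fixed to the bench: 120 x 120 mm outside, 28 mm high, walls and floor 4 to 5 mm. Origin: centre of its underside, z up; its sides run along its x and y. Its place differs.
- sleeve: Blue tube (distance sleeve), 44 mm outside diameter, 20 mm high, standing on end, with a 20 mm through bore. First on the spindle. Round about its own z axis (up). Origin: centre of its underside.
- bearing: Good ball bearing: bright steel rings, black seal, 47 mm outside diameter, 14 mm high, 20 mm through bore, lying flat. Second on the spindle, either face up. Round about its own z axis (up). Origin: centre of its underside.
- collar: Plain brass ring, 40 mm outside diameter, 10 mm high, 20 mm through bore, lying flat. Third on the spindle. Round about its own z axis (up). Origin: centre of its underside.
- cap: Red ribbed plastic cap, 36 to 38 mm outside diameter, 26 mm high, closed top; a 20 mm bore 14 mm deep is open at its underside. Stands open end down. Last on the spindle; it hides the tip. Round about its own z axis (up). Origin: centre of its underside.
- worn_bearing: Worn ball bearing, rust-brown all over, same size as the good one: 47 mm outside diameter, 14 mm high, 20 mm bore, lying flat. Goes in the scrap tray. Round about its own z axis (up). Origin: centre of its underside.
- putty_tin: Bystander: small green tin, 49 mm diameter, 56 mm high, standing at the far left. Origin: centre of its underside. Leave alone.
- brake_caliper: Bystander: grey brake caliper half, 73 x 112 x 37 mm, lying at the far left. Origin: centre of its underside. Leave alone.
- pump_gear: Bystander: grey pump gear on its hub, 52 mm diameter, 42 mm high, standing at the back. Origin: centre of its underside. Leave alone.

How it is judged:
On the way, in this order (a step that is already met when the one before it is completed fails the run):
1. the worn bearing lies in the scrap tray (x of worn_bearing in the frame of scrap_tray between -0.045 and 0.045 m and y of worn_bearing in the frame of scrap_tray between -0.045 and 0.045 m and z of worn_bearing in the frame of scrap_tray between -0.005 and 0.022 m and contact force between the fingers and worn_bearing below 0.1 N), for 0.2 s.
2. the blue sleeve is seated on the spindle and let go (horizontal distance between sleeve and stand_seat below 0.006 m and z of sleeve in the frame of stand_seat between -0.003 and 0.003 m and angle between sleeve's own z axis and vertical below 0.12 rad and contact force between the fingers and sleeve below 0.1 N), for 0.2 s.
3. the steel bearing is seated on the spindle and let go (horizontal distance between bearing and stand_seat below 0.006 m and z of bearing in the frame of stand_seat between 0.017 and 0.023 m and angle between bearing's own z axis and vertical below 0.12 rad and contact force between the fingers and bearing below 0.1 N), for 0.2 s.
4. the brass collar is seated on the spindle and let go (horizontal distance between collar and stand_seat below 0.006 m and z of collar in the frame of stand_seat between 0.031 and 0.037 m and angle between collar's own z axis and vertical below 0.12 rad and contact force between the fingers and collar below 0.1 N), for 0.2 s.
5. the red cap is seated on the spindle and let go (horizontal distance between cap and stand_seat below 0.006 m and z of cap in the frame of stand_seat between 0.041 and 0.047 m and angle between cap's own z axis and vertical below 0.12 rad and contact force between the fingers and cap below 0.1 N), for 0.2 s.
At the end, for the whole second after the job is handed in: Worn bearing in the tray (centre within 45 mm of its middle each way, under 22 mm up); sleeve, bearing, collar and cap stacked in that order on the spindle, each centred to 6 mm, within 3 mm of its seated height and 0.12 rad of level; all let go and at rest (x of worn_bearing in the frame of scrap_tray between -0.045 and 0.045 m and y of worn_bearing in the frame of scrap_tray between -0.045 and 0.045 m and z of worn_bearing in the frame of scrap_tray between -0.005 and 0.022 m and horizontal distance between each of sleeve, bearing, collar, cap and stand_seat below 0.006 m and z of sleeve in the frame of stand_seat between -0.003 and 0.003 m and angle between each of sleeve, bearing, collar, cap's own z axis and vertical below 0.12 rad and z of bearing in the frame of stand_seat between 0.017 and 0.023 m and z of collar in the frame of stand_seat between 0.031 and 0.037 m and z of cap in the frame of stand_seat between 0.041 and 0.047 m and linear speed of each of sleeve, bearing, collar, cap, worn_bearing below 0.02 m/s); the robot touches nothing.
It fails at once if the putty tin is shifted more than 30 mm (distance of putty_tin from where it was at the start of the episode above 0.03 m).
It fails at once if the brake caliper is shifted more than 30 mm (distance of brake_caliper from where it was at the start of the episode above 0.03 m).
It fails at once if the pump gear is shifted more than 30 mm (distance of pump_gear from where it was at the start of the episode above 0.03 m).
It fails at once if a part is dropped down the spindle (faster than 0.6 m/s there) ((horizontal distance between sleeve and stand_seat below 0.012 m and z of sleeve in the frame of stand_seat below 0.054 m and linear speed of sleeve above 0.6 m/s) or (horizontal distance between bearing and stand_seat below 0.012 m and z of bearing in the frame of stand_seat below 0.054 m and linear speed of bearing above 0.6 m/s) or (horizontal distance between collar and stand_seat below 0.012 m and z of collar in the frame of stand_seat below 0.054 m and linear speed of collar above 0.6 m/s) or (horizontal distance between cap and stand_seat below 0.012 m and z of cap in the frame of stand_seat below 0.054 m and linear speed of cap above 0.6 m/s)).
It also fails if it takes over 109 s, if anything falls off the work surface, if the arm or the gripper's body presses on something with over 40 N, if the wrist force passes 120 N, or if a joint passes its speed limit or range.

ROBOT

A 6-joint arm with a two-finger parallel gripper is mounted at the origin on a cart in front of the work surface, level with it; the furniture and walls round the work are solid. World frame = base frame: x ahead of the robot, y to its left, z up, the work surface at z = 0. Lengths are in m, angles in rad, forces in N, time in s.
With the tool pointing down it reaches from about 0.375 to 0.975 m from the base axis. Payload 3.8 kg.
Tool frame: the origin (TCP) lies midway between the tips of the shut fingers; the grasp point (between the pads) lies 19 mm behind it; z points along the fingers, y is the line along which they close (so a half turn about z gives the same grasp; the last joint's range is limited). The gripper opens to 88 mm and grips with 3 to 60 N. Pads are 18 mm wide; open, the fingers measure 123 mm over their backs; the gripper's body (75 mm by 187 mm) begins 45 mm behind the grasp point.
Start: joints at [1.168, 0.264, 1.604, -0, 1.274, -0.037], TCP at [0.241, 0.63, 0.239] pointing down, gripper open.
Joint ranges: [-2.63, 2.63], [-0.94, 2.18], [0.31, 2.57], [-1.31, 4.45], [0, 2.66], [-2.55, 2.55]. Speed limits (rad/s): [2.57, 2.57, 3.14, 3.14, 3.14, 3.14].

INTERFACE

Orientations are given as a rotation vector (axis times angle).
In Python, from cell import manip, inverse_kinematics, cams, order gives the robot as it stands. Calls block until the motion is done:
- manip.move_pose(position, orientation): joint-space move of the TCP to a pose.
- manip.move_linear(position, rate=0.15, rot=None): straight line of the TCP; rot=None keeps the orientation; rate is the mean speed in m/s.
- manip.set_joints(angles): joint-space move.
- manip.set_gripper(opening, force=None): finger opening in m; force is the grip in N (None keeps the last); returns when the fingers have stopped.
- manip.dwell(seconds).
- inverse_kinematics(position, orientation): joint angles nearest the present ones, or None.
- manip.state(): the state.
- cams.capture(name): name is "scene" or "top"; returns a dict with "image" (420x560x3 uint8, blue, green, red), "z_map" (420x560 float32, m along the optical axis (not along the pixel's ray), 0 where there is no reading), "intrinsics" (3x3 intrinsics, pixels), "position" and "orientation" of the camera in the world. Camera axes: x right, y down, z forward; pixel columns grow to the right and rows downward; lengths in m; the calibration is good to about 2 mm. A picture is of the moment at which its call begins.
A pose or a line that the arm cannot do raises manip.IKError and nothing moves.
- order.close_job(): hands the job in; it is judged then, once.
The state is a dict: "clock": time; "joint_pos": joint angles; "joint_velocities": joint speeds; "tau": joint torques, N m; "tool_pos": TCP position; "tcp_rot": TCP orientation; "contact_force": force on the tool from outside, world axes, zero at the start; "moment": the same for the moment, N m; "gripper_width": finger opening in m; "grasp_force": force on a finger pad.
Only numpy, scipy, OpenCV 4.12 (cv2) and the standard library are available. Lean on these libraries where they do the work, as an engineer would, in place of code of your own. Each camera call takes 0.05 s, during which the arm holds its last target. There are 200 camera calls.

## Working session

There is one attempt and no reset: what is moved stays moved. The work goes in short steps, each a Python script; the robot and the scene stay as the last script left them, time stands still between calls to the robot, and variables do not carry over. Pictures are saved under pics/ and viewed, at most 14 in all, crops included, and the job is handed in when it is done.

```bash
mkdir -p pics; ls
python3 - <<'E'
from cell import manip, cams
import cv2,numpy as np
for n in("scene","top"):
    c=cams.capture(n); cv2.imwrite(f"pics/{n}0.png",c["image"]); np.savez(f"pics/{n}0.npz",**c)
    print(n,c["intrinsics"].tolist(),c["position"],c["orientation"])
s=manip.state(); print(s)
E
```

```text
pics
scene [[471.10364124900076, 0.0, 269.7482357658779], [0.0, 471.10364124900076, 209.29931527521978], [0.0, 0.0, 1.0]] [-0.34416681  0.49987275  0.70114803] [-1.24833938  2.0549113  -1.12654812]
top [[477.9300076067632, 0.0, 278.5751017401894], [0.0, 477.9300076067632, 213.1332279375119], [0.0, 0.0, 1.0]] [0.39794265 0.03745475 1.47460044] [-2.16756581  2.18524866 -0.14508503]
{'clock': 0.1, 'joint_pos': array([ 1.16812565e+00,  2.64665058e-01,  1.60523961e+00, -2.34937376e-05,
        1.27370119e+00, -3.68444133e-02]), 'joint_velocities': array([ 5.30210752e-05,  5.83116297e-04, -3.97328296e-03, -1.15412033e-03,
       -1.88579506e-03, -1.57588631e-03]), 'tau': array([ 7.75639546e-04, -5.03621936e+01, -3.58070540e+01,  7.29516428e-02,
        2.31996324e-02, -4.89282718e-05]), 'tool_pos': array([0.2411824 , 0.62975003, 0.23751993]), 'tcp_rot': array([-0.57135283, -3.08877503,  0.00309355]), 'contact_force': array([0.60848445, 0.52499812, 0.79791385]), 'moment': array([ 0.02945069,  0.00392958, -0.01487361]), 'grasp_force': 0.0, 'gripper_width': 0.08803832993536019}
```

View pics/top0.png

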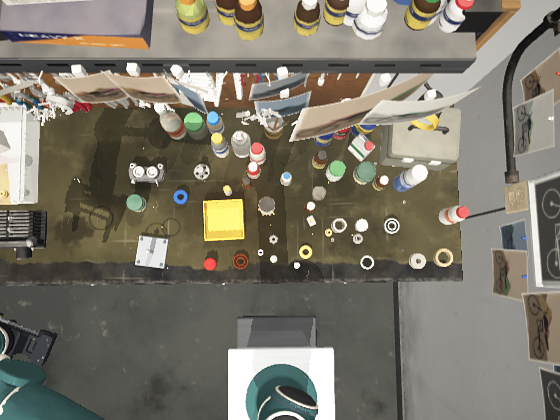

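View pics/scene0.png

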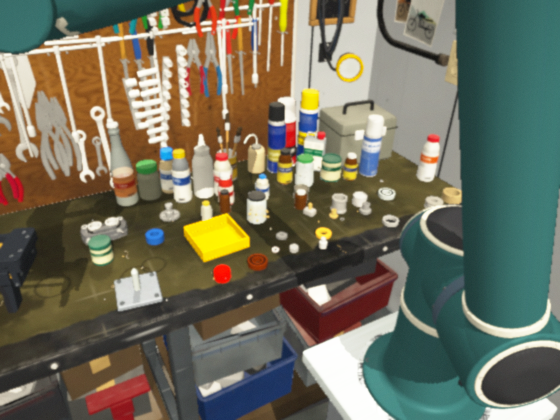

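The top view shows the stand (152,252), sleeve (181,197), cap (210,264), worn bearing (241,261) and tray (223,220). The good bearing and collar are among the rings on the right, so I'll enlarge that area.

Run:
```python
import cv2
i=cv2.imread("pics/top0.png")
cv2.imwrite("pics/c1.png",cv2.resize(i[180:280,255:455],None,fx=4,fy=4,interpolation=cv2.INTER_CUBIC))
cv2.imwrite("pics/c2.png",cv2.resize(i[185:285,120:260],None,fx=5.6,fy=5.6,interpolation=cv2.INTER_CUBIC))
i=cv2.imread("pics/scene0.png")
cv2.imwrite("pics/c3.png",cv2.resize(i[165:275,240:440],None,fx=4,fy=4,interpolation=cv2.INTER_CUBIC))
```

```text
(no output)
```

View pics/c1.png

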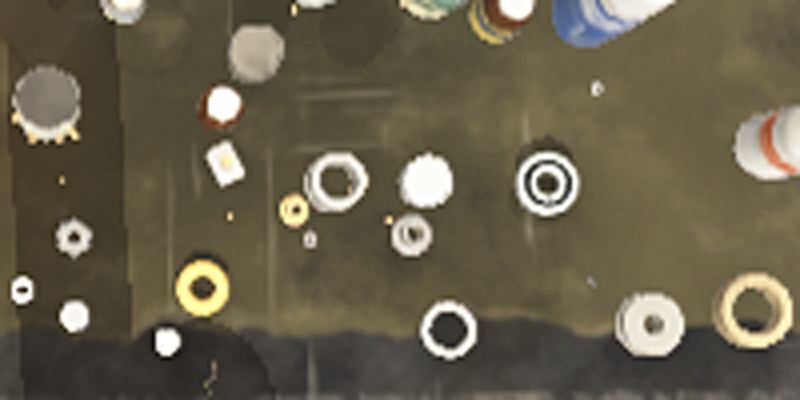

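View pics/c2.png

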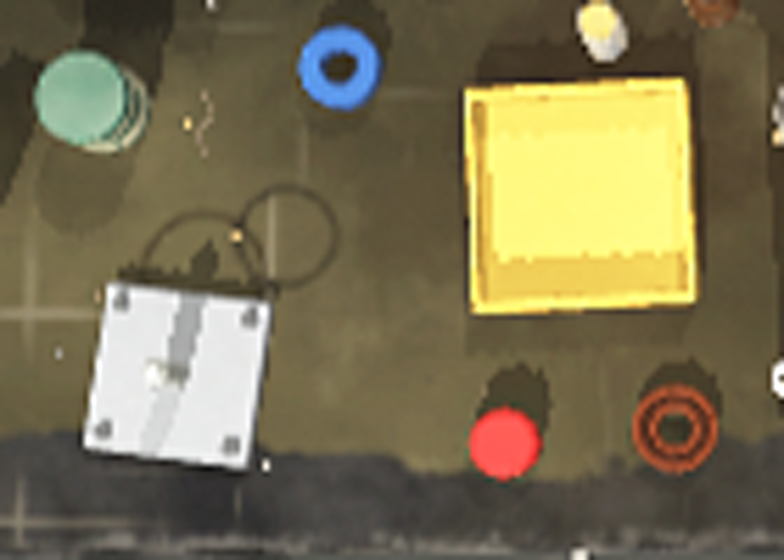

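View pics/c3.png

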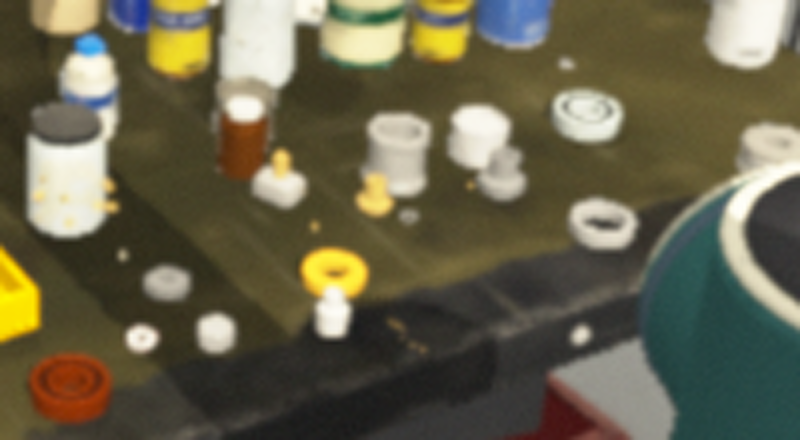

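Good bearing: about (391.7,225.7) in the top view. Collar: (305.5,251.8), with a small white item at (297,265) beside it. Next I'll localise the parts using both cameras.

```bash
cat > h.py <<'E'
import numpy as np,cv2
from scipy.spatial.transform import Rotation as R
def ray(c,u,v,z):
    """pixel -> world point at height z"""
    d=R.from_rotvec(c["orientation"]).apply(np.linalg.inv(c["intrinsics"])@[u,v,1.]); p=c["position"]
    return p+d*(z-p[2])/d[2]
def proj(c,X):
    q=R.from_rotvec(c["orientation"]).inv().apply(np.atleast_2d(X)-c["position"]); q=q@c["intrinsics"].T; return q[:,:2]/q[:,2:]
def cloud(c):
    h,w=c["z_map"].shape; v,u=np.mgrid[:h,:w]
    q=np.stack([u,v,np.ones_like(u)],-1)@np.linalg.inv(c["intrinsics"]).T*c["z_map"][...,None]
    return R.from_rotvec(c["orientation"]).apply(q.reshape(-1,3)).reshape(h,w,3)+c["position"]
E
python3 - <<'E'
from h import *
np.set_printoptions(precision=4,suppress=True)
t=dict(np.load("pics/top0.npz"));s=dict(np.load("pics/scene0.npz"))
P=cloud(t)
pts=dict(worn=(240.7,261.6,.014),cap=(210.2,264.1,.026),sleeve=(180.7,196.8,.02),bearing=(391.75,225.75,.014),collar=(305.5,251.75,.010),tray=(223.75,220.2,.028),plate=(151.7,252,.012),tin=(134.5,202,.056),gear=(202,171,.042))
P2=cloud(s)
for n,(u,v,z) in pts.items():
    X=ray(t,u-.5,v-.5,z); a=int(u);b=int(v)
    # depth centroid of points above bench near estimate
    out=[]
    for Q in(P,P2):
        m=(np.hypot(Q[...,0]-X[0],Q[...,1]-X[1])<.034)&(abs(Q[...,2]-z)<.004); q=Q[m]
        out.append(np.r_[(q.min(0)+q.max(0))[:2]/2,q[:,2].mean(),len(q)] if len(q) else 0)
    print(n,X,"depthtop",out[0],"scene",out[1],"scenepx",proj(s,X)[0].round(0))
X=ray(t,151.7,252,.012)
for Q,c in((P,t),(P2,s)):
    m=(np.hypot(Q[...,0]-X[0],Q[...,1]-X[1])<.05)&(Q[...,2]>.02)&(Q[...,2]<.09)
    print("spindle",[np.r_[q,p] for q,p in zip(Q[m],np.argwhere(m))])
E
```

```text
worn [0.4123 0.1196 0.014 ] depthtop [  0.4111   0.1202   0.0138 105.    ] scene [  0.4124   0.1214   0.0127 192.    ] scenepx [258. 259.]
cap [0.4055 0.2104 0.026 ] depthtop [ 0.4044  0.2112  0.0253 84.    ] scene [  0.4031   0.2129   0.0252 140.    ] scenepx [222. 268.]
sleeve [0.6112 0.3024 0.02  ] depthtop [  0.6093   0.3034   0.019  101.    ] scene [  0.6101   0.3051   0.0187 132.    ] scenepx [155. 233.]
bearing [ 0.518  -0.3456  0.014 ] depthtop [  0.5158  -0.3451   0.0138 112.    ] scene [  0.5176  -0.3444   0.013  100.    ] scenepx [387. 192.]
collar [ 0.4405 -0.0783  0.01  ] depthtop [ 0.4384 -0.0782  0.0097 83.    ] scene [ 0.4398 -0.0757  0.0092 97.    ] scenepx [323. 231.]
tray [0.5376 0.17   0.028 ] depthtop 0 scene 0 scenepx [216. 232.]
plate [0.4437 0.3892 0.012 ] depthtop [  0.4438   0.3895   0.0118 296.    ] scene [  0.4434   0.3893   0.0112 476.    ] scenepx [138. 288.]
tin [0.5911 0.4324 0.056 ] depthtop [  0.5884   0.4326   0.0555 175.    ] scene [  0.5889   0.4349   0.0548 233.    ] scenepx [ 99. 240.]
gear [0.6866 0.235  0.042 ] depthtop [ 0.6898  0.2399  0.041
[... 8592 characters left out ...]
  0.4377,   0.3946,   0.0272, 285.    , 135.    ]), array([  0.4378,   0.3906,   0.0254, 285.    , 137.    ]), array([  0.4379,   0.3886,   0.0245, 285.    , 138.    ]), array([  0.4413,   0.3861,   0.0208, 285.    , 139.    ]), array([  0.4377,   0.3969,   0.0253, 286.    , 134.    ]), array([  0.4368,   0.3951,   0.0253, 286.    , 135.    ]), array([  0.4371,   0.393 ,   0.0242, 286.    , 136.    ]), array([  0.4384,   0.3909,   0.0223, 286.    , 137.    ]), array([  0.4375,   0.389 ,   0.0222, 286.    , 138.    ]), array([  0.4389,   0.3972,   0.0216, 287.    , 134.    ]), array([  0.4361,   0.3955,   0.0233, 287.    , 135.    ]), array([  0.4366,   0.3915,   0.0212, 287.    , 137.    ])]
```

Run:
```python
import cv2
i=cv2.imread("pics/scene0.png")
cv2.imwrite("pics/c4.png",cv2.resize(i[215:315,80:280],None,fx=4,fy=4,interpolation=cv2.INTER_CUBIC))
```

```text
(no output)
```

View pics/c4.png

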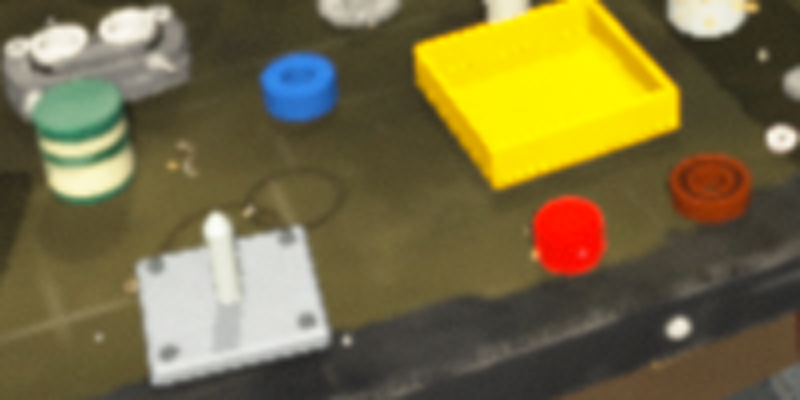

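```bash
cat >> h.py <<'E'
from cell import manip
def down(phi):
    y=np.array([np.cos(phi),np.sin(phi),0]); z=np.array([0,0,-1.]); return R.from_matrix(np.c_[np.cross(y,z),y,z]).as_rotvec()
def near(phi,xy):
    """fold closing angle to within 90 deg of the arm azimuth"""
    a=np.arctan2(xy[1],xy[0]); return a+(phi-a+np.pi/2)%np.pi-np.pi/2
def over(xy,phi,z): manip.move_pose([*xy,z],down(near(phi,xy)))
def rep(tag):
    s=manip.state(); print(tag,"t%.1f"%s["clock"],s["tool_pos"].round(4),"w%.4f g%.1f"%(s["gripper_width"],s["grasp_force"]),s["contact_force"].round(1),flush=True)
def pick(xy,phis,zg=.003,open_=.066,force=25,lift=.12,d=None):
    """grasp centred: close at phis[0], open, turn, close at phis[1], lift"""
    manip.set_gripper(open_); over(xy,phis[0],lift)
    manip.move_linear([*xy,zg],rate=.12); rep("down")
    manip.set_gripper(0.0,force=8); rep("close1"); manip.set_gripper(open_)
    manip.move_linear([*xy,zg],rate=.12,rot=down(near(phis[1],xy)))
    manip.set_gripper(0.0,force=force); rep("close2")
    manip.move_linear([*xy,lift],rate=.15); rep("lifted")
E
python3 - <<'E'
from h import *
pick((.4115,.120),(np.pi/2,0.))
E
```

```text
down t3.7 [0.4122 0.1202 0.0036] w0.0663 g0.0 [-0.4  0.5 -0.1]
close1 t4.2 [0.412  0.1201 0.0036] w0.0456 g8.0 [-0.6  0.6  3.9]
close2 t6.8 [0.4116 0.12   0.003 ] w0.0462 g25.0 [ 0.6 -0.2 -0.3]
lifted t7.7 [0.4106 0.1198 0.1191] w0.0465 g25.0 [-1.1 -0.3 -0.3]
```

Run:
```python
from h import *
from cell import cams
xy=(.5365,.170)
over(xy,0.,.12); manip.move_linear([*xy,.011],rate=.12); rep("in")
manip.set_gripper(.062); manip.move_linear([*xy,.12],rate=.25); rep("up")
pick((.6100,.3027),(0.3,0.3+np.pi/2))
c=cams.capture("top"); cv2.imwrite("pics/t1.png",c["image"]); np.savez("pics/t1.npz",**c)
c=cams.capture("scene"); cv2.imwrite("pics/s1.png",cv2.resize(c["image"][180:330,70:270],None,fx=4,fy=4,interpolation=cv2.INTER_CUBIC)); np.savez("pics/s1.npz",**c)
```

```text
in t9.4 [0.5373 0.1702 0.0119] w0.0464 g25.0 [ 1.   1.1 -1.6]
up t10.4 [0.5362 0.1699 0.1196] w0.0622 g0.0 [-1.2 -0.5 -0.1]
down t12.4 [0.6109 0.3031 0.0041] w0.0660 g0.0 [-0.1  0.4  0.3]
close1 t12.9 [0.6105 0.303  0.0037] w0.0428 g8.0 [0.1 0.1 3.1]
close2 t15.6 [0.61   0.3027 0.003 ] w0.0432 g25.0 [ 0.  -0.3  0.4]
lifted t16.5 [0.6092 0.3023 0.1188] w0.0438 g25.0 [ 0.1 -0.2 -0.4]
```

View pics/s1.png

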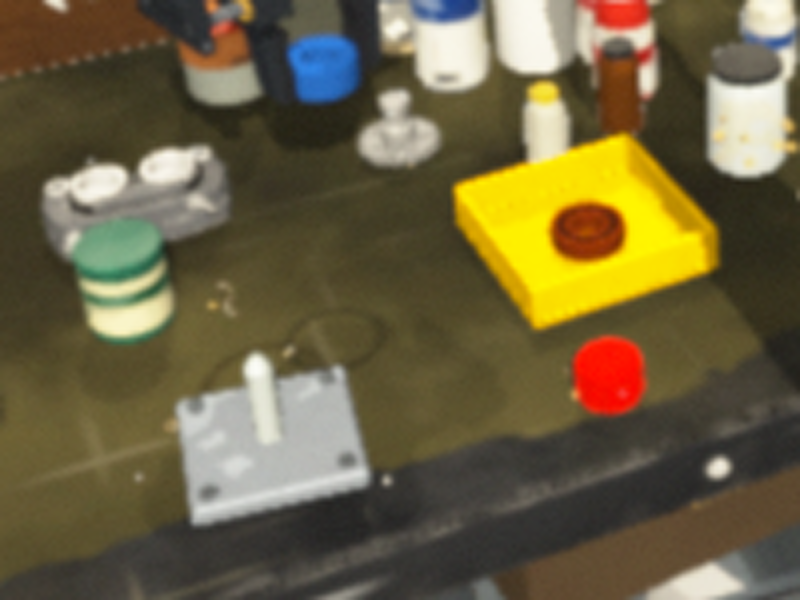

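The worn bearing lies in the tray at (588,230) in this crop, and the sleeve is held. The bearing was released at a known TCP position, so I'll use it to check the camera bias.

Run:
```python
from h import *
for f in("t1","s1"):
    c=dict(np.load(f"pics/{f}.npz")); P=cloud(c); i=c["image"].astype(int)
    near_=np.hypot(P[...,0]-.5368,P[...,1]-.17)<.04
    m=near_&(i[...,1]<i[...,2]*.6)   # rust, not yellow
    top=P[m&(P[...,2]>.015)]; print(f,"rust",((top.min(0)+top.max(0))/2).round(4),m.sum(), "z",np.median(top[:,2]).round(4))
    k=cv2.minEnclosingCircle(np.argwhere(m)[:,::-1].astype(np.float32)); print("  circle",k,ray(c,*k[0],.0165 if f=="t1" else .012).round(4))
    sp=P[(np.hypot(P[...,0]-.4435,P[...,1]-.39)<.015)&(P[...,2]>.03)&(P[...,2]<.075)]
    hi=sp[sp[:,2]>.058]; print("  spindle tip",hi.mean(0).round(4),len(hi),"ext",sp.min(0).round(4),sp.max(0).round(4))
    pl=P[(np.abs(P[...,0]-.4435)<.07)&(np.abs(P[...,1]-.39)<.07)&(abs(P[...,2]-.012)<.004)]
    print("  plate",cv2.minAreaRect(pl[:,:2].astype(np.float32)))
```

```text
t1 rust [0.536  0.1685 0.0201] 129 z 0.0182
  circle ((223.85955810546875, 220.38763427734375), 7.320329189300537) [0.5365 0.1692 0.0165]<stdin>:9: RuntimeWarning: Mean of empty slice.
  ret = um.true_divide(
Traceback (most recent call last):
ValueError: zero-size array to reduction operation minimum which has no identity
```

```bash
cat >> h.py <<'E'
def stack(h,phi,xy,zg=.003,open_=.064,z0=None):
    """lower held part onto spindle so its underside is h above the seat; lateral force nudges the target"""
    xy=np.array(xy,float); ze=.012+h+zg; z=max(ze+.004,.072+zg)
    over(xy,phi,max(.16,z+.03)); manip.move_linear([*xy,z],rate=.15); manip.dwell(.2)
    f0=manip.state()["contact_force"]; rep("above")
    while z>ze+.0012:
        z=max(z-.010,ze+.001); manip.move_linear([*xy,z],rate=.06); manip.dwell(.08)
        f=manip.state()["contact_force"]-f0; print("  z%.4f"%z,f.round(1),flush=True)
        if f[2]>12 and z>ze+.004: print("BLOCKED"); return xy
        if np.hypot(*f[:2])>3: xy=xy+.001*f[:2]/np.hypot(*f[:2])
    rep("seat"); manip.set_gripper(open_); manip.dwell(.15); rep("open")
    manip.move_linear([*manip.state()["tool_pos"][:2],max(.13,z+.05)],rate=.2); print("xy",xy); return xy
E
python3 - <<'E'
from h import *
from cell import cams
stack(0.,0.,(.4437,.3905))
c=cams.capture("top"); np.savez("pics/t2.npz",**c)
c=cams.capture("scene"); cv2.imwrite("pics/s2.png",cv2.resize(c["image"][220:340,80:240],None,fx=5,fy=5,interpolation=cv2.INTER_CUBIC)); np.savez("pics/s2.npz",**c)
E
```

```text
above t19.4 [0.4447 0.3913 0.0765] w0.0435 g25.0 [ 1.1 -0.5 -1.2]
  z0.0650 [-1.1  0.6  0.2]
  z0.0550 [0.2 1.1 0.1]
  z0.0450 [-1.7  0.7  1.7]
  z0.0350 [-0.8  0.5  0.7]
  z0.0250 [-0.9  0.5 -0. ]
  z0.0160 [-0.3  0.1  1.7]
seat t21.8 [0.4435 0.3903 0.0158] w0.0437 g25.0 [ 0.8 -0.4  0.5]
open t22.4 [0.4437 0.3905 0.0161] w0.0636 g0.0 [ 0.1 -0.  -0.4]
xy [0.4437 0.3905]
```

View pics/s2.png

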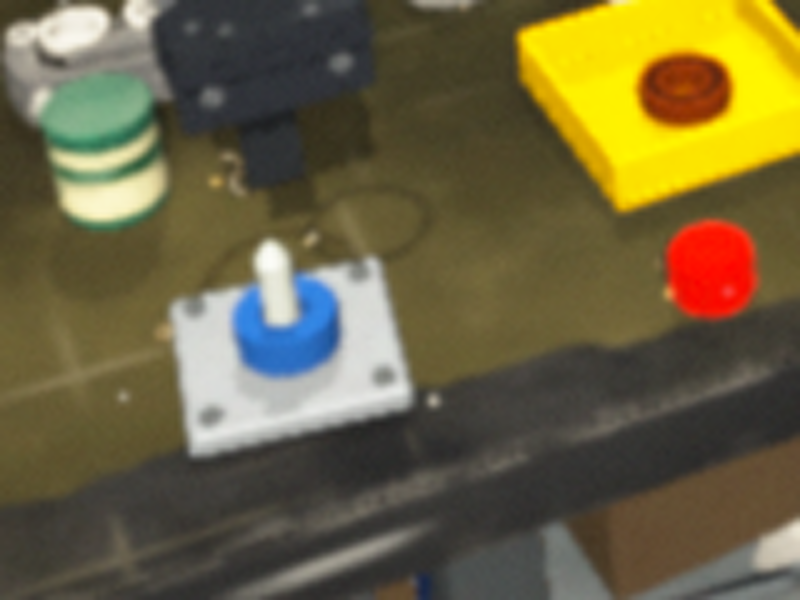

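Run:
```python
from h import *
from cell import cams
# finger axis away from nearby clutter
pick((.5168,-.3440),(0.,np.pi/2))
rep("held")
stack(.020,0.,(.4437,.3905))
c=cams.capture("scene"); cv2.imwrite("pics/s3.png",cv2.resize(c["image"][220:340,80:240],None,fx=5,fy=5,interpolation=cv2.INTER_CUBIC))
```

```text
down t27.2 [ 0.5176 -0.3445  0.0039] w0.0659 g0.0 [0.2 0.4 0.1]
close1 t27.6 [ 0.5175 -0.3444  0.0039] w0.0472 g8.0 [-0.   1.   3.2]
close2 t30.3 [ 0.5168 -0.3441  0.003 ] w0.0461 g25.0 [-0.5 -1.2  0.1]
lifted t31.2 [ 0.516  -0.3434  0.1188] w0.0457 g25.0 [-0.1 -0.5 -2. ]
held t31.2 [ 0.516  -0.3434  0.1188] w0.0457 g25.0 [-0.1 -0.5 -2. ]
above t34.7 [0.4447 0.3913 0.0766] w0.0460 g25.0 [ 0.5  0.6 -1. ]
  z0.0650 [-1.5 -0.5 -0.3]
  z0.0550 [-0.7  0.4 -0.2]
  z0.0450 [-1.  -0.7 -0.4]
  z0.0360 [-0.3 -1.  -0.6]
seat t36.3 [0.4435 0.3903 0.0357] w0.0456 g25.0 [ 0.2 -0.4 -1.6]
open t36.9 [0.4437 0.3906 0.0361] w0.0639 g0.0 [-0.3 -0.1 -0.2]
xy [0.4437 0.3905]
```

The sleeve is seated flat around the spindle at (287,325) in the crop. Next comes the collar, with finger angles chosen to avoid its white neighbour.

Run:
```python
from h import *
from cell import cams
pick((.4398,-.0772),(np.radians(95),np.radians(15)),zg=.0022,open_=.057)
stack(.034,0.,(.4437,.3905),zg=.0022,open_=.060)
c=cams.capture("scene"); cv2.imwrite("pics/s4.png",cv2.resize(c["image"][220:340,80:240],None,fx=5,fy=5,interpolation=cv2.INTER_CUBIC))
```

```text
down t40.7 [ 0.4405 -0.0773  0.0028] w0.0569 g0.0 [ 0.7  0.4 -0.3]
close1 t41.1 [ 0.4404 -0.0774  0.0028] w0.0392 g8.0 [ 0.3 -0.4  3.6]
close2 t43.9 [ 0.4398 -0.0772  0.0022] w0.0385 g25.0 [ 0.8 -0.5 -0. ]
lifted t44.8 [ 0.439  -0.077   0.1191] w0.0384 g25.0 [-0.5  0.3 -1.7]
above t47.5 [0.4446 0.3912 0.0757] w0.0383 g25.0 [ 0.3  0.3 -0.6]
  z0.0642 [-0.9 -1.   0.5]
  z0.0542 [-0.7 -0.6  0.2]
  z0.0492 [-0.3 -1.   0.7]
seat t48.6 [0.4436 0.3905 0.0491] w0.0388 g25.0 [ 0.1 -0.7  0.1]
open t49.3 [0.4437 0.3905 0.0492] w0.0602 g0.0 [-0.2  0.5  0.1]
xy [0.4437 0.3905]
```

View pics/s4.png

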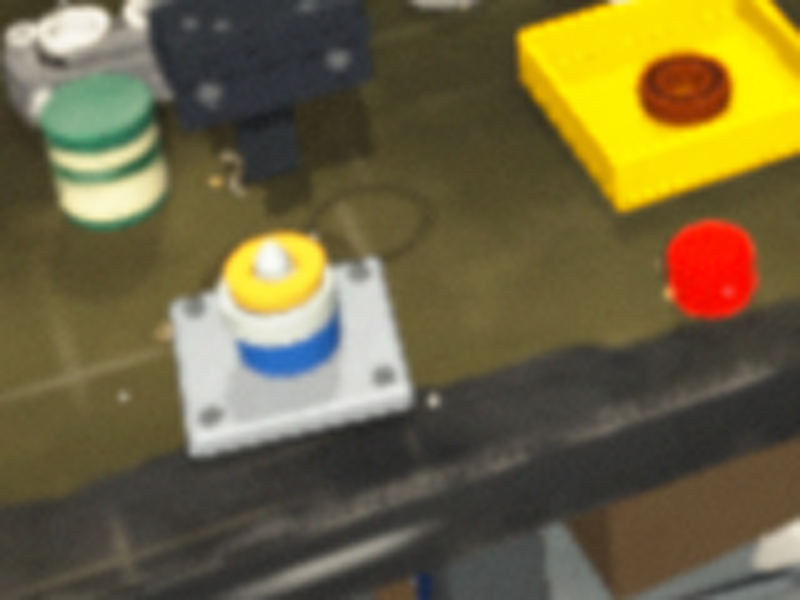

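Sleeve, bearing and collar (275,270) are stacked level, with the spindle tip showing through. Next is the cap.

Run:
```python
from h import *
from cell import cams
pick((.4052,.2115),(np.pi/2,0.),zg=.006,open_=.057)
stack(.044,0.,(.4437,.3905),zg=.006,open_=.060)
manip.move_linear([.45,.30,.22],rate=.2); manip.dwell(.3)
c=cams.capture("scene"); cv2.imwrite("pics/s5.png",cv2.resize(c["image"][220:340,80:240],None,fx=5,fy=5,interpolation=cv2.INTER_CUBIC))
c=cams.capture("top"); P=cloud(c)
q=P[(np.hypot(P[...,0]-.4437,P[...,1]-.3905)<.03)&(P[...,2]>.07)]; print(len(q),((q.min(0)+q.max(0))/2).round(4),np.median(q[:,2]))
```

```text
down t52.8 [0.4059 0.2118 0.0066] w0.0566 g0.0 [-0.5 -0.9 -0.6]
close1 t53.3 [0.4057 0.2117 0.0065] w0.0357 g8.0 [-0.6 -0.1  4.3]
close2 t55.9 [0.4052 0.2115 0.006 ] w0.0351 g25.0 [ 0.6  0.3 -0.1]
lifted t56.9 [0.4044 0.2111 0.1191] w0.0350 g25.0 [ 0.3  0.5 -0.9]
above t58.5 [0.4446 0.3912 0.0795] w0.0355 g25.0 [ 0.6  0.1 -1. ]
  z0.0680 [ 0.2 -0.3  0.4]
  z0.0630 [-0.7 -0.5  0.7]
seat t59.3 [0.4436 0.3905 0.0628] w0.0353 g25.0 [-0.1 -0.4 -0.3]
open t60.0 [0.4437 0.3905 0.063 ] w0.0598 g0.0 [ 0.6 -0.3 -0.2]
xy [0.4437 0.3905]
12 [0.4482 0.3632 0.5842] 0.5867792125170002
```

View pics/s5.png

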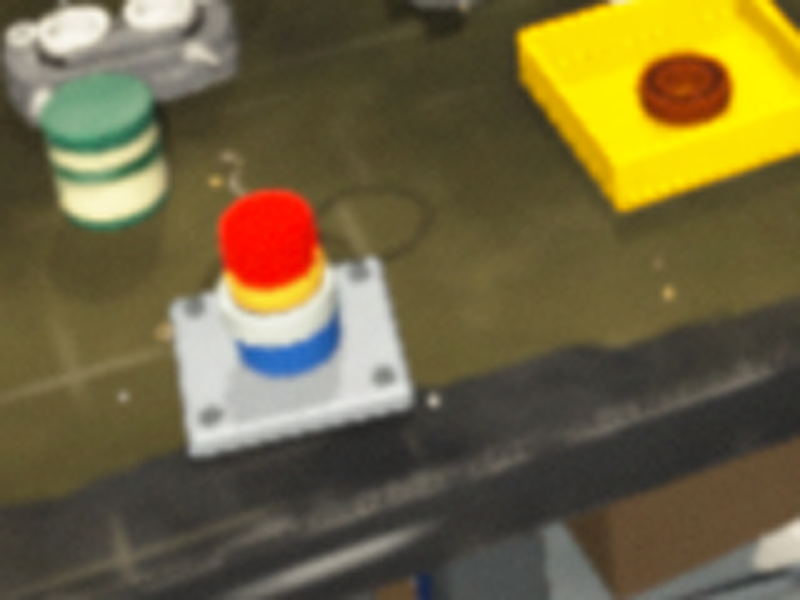

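The cap (268,240) sits level on the collar in line with the spindle, everything is released, and the bystanders haven't moved. Handing in.

```bash
python3 -c "
from cell import order; print(order.close_job())"
```

```text
the job is handed in; nothing more can be done
None
```

I handed the job in at about 61 s of the 109 s allowed: the worn bearing is in the scrap tray, and the sleeve, bearing, collar and cap are stacked and released on the spindle. The final picture shows this with the tin and caliper untouched; no score was returned.

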